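# Nudge the tin horse onto its carousel pin

### The arm

A 6-joint arm with a two-finger parallel gripper is mounted at the origin on the work surface. World frame = base frame: x ahead of the robot, y to its left, z up, the work surface at z = 0. Lengths are in mm, angles in rad, forces in N, time in s.
With the tool pointing down it reaches from about 275 to 775 mm from the base axis. Payload 14.6 kg.
Tool frame: the origin (TCP) lies at the very end of the fingers, on their centre line; the grasp point (between the pads) lies 19 mm behind it; z points along the fingers, y is the line along which they close (so a half turn about z gives the same grasp; the last joint's range is limited). The gripper opens to 85 mm and grips with 20 to 120 N. Pads are 22 mm wide; open, the fingers measure 114 mm over their backs; the gripper's body (76 mm by 85 mm) begins 54 mm behind the grasp point. The pads swing forward as they close: fully open they stand 13 mm farther back than shut.
Start: joints at [1.181, 0.263, -0.048, 1.259, 0, 1.415], TCP at [122.145, 510.597, 231.278] pointing down, gripper open.
Joint ranges: [-2.65, 2.65], [-0.89, 1.7], [-1.18, 1.37], [-2.13, 2.11], [-1.35, 1.29], [-3.14, 3.14]. Speed limits (rad/s): [1.89, 1.89, 2.57, 2.79, 3.14, 3.14].

### API

Orientations are given as a unit quaternion [x, y, z, w].
In Python, from station import robot gives the robot as it stands. The module is installed in compiled form; this text tells all that it offers.
- The arm moves only by the shell command python3 -m inch 'ROWS' [FORCE]. ROWS is JSON, a list of rows, each an object with "grip": the finger opening in m, from 0 to 0.0854; "linear": the shift along the world's x, y, z in m, a list of three; "roll": the turn about the world's z in rad. A call has 1 to 10 rows; each row shifts and turns the commanded pose from where the row before left it; what a row does not reach is not made up. A row lasts 1/12 s, in which the tool goes at most 41.7 mm and 7.16 degrees, less where a joint would pass 70% of its speed; a pose out of reach is approached as far as the arm can. A call with a gripper value outside its range is refused whole. The fingers move at their own pace and stop on an object; FORCE is the grip in N (left out, the last holds). Time passes only in rows, so rows that do not move let the fingers close. It gives the time, the measured TCP pose, the force, the opening and the grip force at its end, in the units of the state.
- robot.get_obs(): the state, without advancing time (a new reading comes with each control period).
- robot.grab_frame(name): name is "scene" or "top" or "wrist"; returns (picture, depth): 420x560x3 uint8, red, green, blue; 420x560 float32, mm along the optical axis (not along the pixel's ray), 0 where there is no reading.
- robot.calibration(name): a dict with "vertical_fov" (degrees; the focal length in pixels is half the picture's height over the tangent of half this angle, whatever the lens; pixels are square), "cx", "cy" (the principal point, pixels), "distortion" ([k1, k2, p1, p2, k3] as OpenCV has them; the pictures are not rectified), "view" (4x4, takes a point from world to camera coordinates). Camera axes: x right, y down, z forward; pixel columns grow to the right and rows downward; lengths in mm; the calibration is good to about 2 mm. A picture is of the moment at which its call begins: read the wrist's pose just before it. calibration takes no time and is no camera call; for the wrist camera it gives the pose at the moment of the call.
- robot.sign_off(): hands the job in; it is judged then, once.
The state is a dict: "time": time; "joints": joint angles; "joint_velocities": joint speeds; "joint_torque": joint torques, N m; "ee_pos": TCP position; "eef_rot": TCP orientation; "wrist_force": force on the tool from outside, world axes, zero at the start; "wrist_torque": the same for the moment, N m; "finger_gap": finger opening in mm; "grip_force": force on a finger pad.
Only numpy, scipy, OpenCV 4.12 (cv2) and the standard library are available. Lean on these libraries where they do the work, as an engineer would, in place of code of your own. Each camera call takes 0.05 s, during which the arm holds its last target. There are 200 camera calls.

### The job

Two figures stand on the carousel music box base, a horse and a chariot bench, and neither has been fitted yet. Nudge the horse forward along its track, sliding it without lifting it off the base, until the hole in its foot drops over the pin and the foot lies fully home and flat on the base; then move clear. Leave the chariot where it stands.

Things in the scene. Friction and masses are not known exactly. Their poses are not given: they have to be found in the camera images.
- horse_hole (a point): White tin horse with brass pole (80 mm tall) on a metal foot 160 x 54 x 8 mm. Point: centre of the foot's 24 mm through hole, at underside level. x: forward, the way to push; z up. The foot reaches 48 mm ahead and 112 mm behind. At its rear end an upright tab to push: 112 to 102 mm behind the point, 30 mm wide, 8 to 36 mm above it. Horse: 77 to 5 mm behind. About 0.28 kg.
- chariot_hole (a point): The figure to leave alone: a white tin chariot bench (seat with back and sides, no legs, no pole, 51 mm tall from the foot's underside) on a foot with hole and tab just like the horse's, waiting in the other track. Point: centre of its foot's hole, at underside level; axes as for the horse.
- pin_left (a point): Tip centre of the fixed steel pin, 12 mm across, 8 mm tall, in the left track of the fixed round carousel deck (304 mm across; its centre is 40 mm behind and 40 mm right of here). x: forward along the track, y left, z up. Track: 58 mm wide between brass rails 14 mm high; floor 8 mm below the tip, 40 mm above the table. The horse may be in either track; its pin is straight ahead of its hole.
- pin_right (a point): The same pin in the right track, 80 mm right of the left one. Brass lines in the deck beside the tracks lie in line with the pins. Each track has at its rear a step as high as the pins, ending 120 mm behind the pin. At the start a foot rests on step and pin tip, its hole 18 to 36 mm behind the pin. Its tail slips off the step at 8 mm; within 6 mm the hole drops over the pin, the foot falling 8 mm.
There are look-alikes about, which are no part of the job. Leave any pink or red look-alike of the part that bears horse_hole alone.

How it is judged (in metres and radians):
At the end, for the whole second after the job is handed in: The hole in the horse's foot is over the pin of its track (centres within 10 mm), the foot lies flat on the track's floor (underside at the hole within 2.5 mm of it, tilt under 2 degrees), and the chariot is within 12 mm of where it stood ((horizontal distance between horse_hole and pin_left below 0.01 m or horizontal distance between horse_hole and pin_right below 0.01 m) and height (world z) of horse_hole below 0.0425 m and angle between horse_hole's own z axis and vertical below 0.035 rad and distance of chariot_hole from where it was at the start of the episode below 0.012 m); the robot touches nothing.
It fails at once if the chariot is pushed more than 12 mm from where it stood (distance of chariot_hole from where it was at the start of the episode above 0.012 m).
It fails at once if the horse is lifted off the base (its foot more than 20 mm above the step) (height (world z) of horse_hole above 0.068 m).
It also fails if it takes over 32 s, if anything falls off the work surface, if the arm or the gripper's body presses on something with over 40 N, if the wrist force passes 120 N, or if a joint passes its speed limit or range.

## Working session

There is one attempt and no reset: what is moved stays moved. The work goes in short steps, Python scripts to look and compute and a shell command to move; the robot and the scene stay as the last step left them, time stands still between calls to the robot, and variables do not carry over. Pictures are saved under pics/ and viewed, at most 10 in all, crops included, and the job is handed in when it is done.

```bash
mkdir -p pics
cat > h.py <<'E'
import numpy as np, cv2
from station import robot
def grab(name,fn):
    c=robot.calibration(name); p,d=robot.grab_frame(name)
    cv2.imwrite('pics/'+fn+'.png',p[:,:,::-1]); np.savez('pics/'+fn+'.npz',p=p,d=d,view=c['view'],f=210/np.tan(np.radians(c['vertical_fov']/2)),cx=c['cx'],cy=c['cy'],dist=c['distortion'])
    return cloud(fn)
def cloud(fn):
    z=np.load('pics/'+fn+'.npz'); d=z['d'];p=z['p']
    v,u=np.mgrid[0:420,0:560]
    K=np.array([[z['f'],0,z['cx']],[0,z['f'],z['cy']],[0,0,1.]])
    n=cv2.undistortPoints(np.stack([u,v],-1).reshape(-1,1,2).astype(float),K,z['dist']).reshape(420,560,2)
    P=np.concatenate([n*d[...,None],d[...,None]],-1); V=z['view']
    W=(P-V[:3,3])@V[:3,:3]
    W[d==0]=np.nan
    return p,W
E
python3 - <<'E'
from h import *
for n in ['top','scene']:
    grab(n,n+'1')
a=cv2.imread('pics/top1.png');b=cv2.imread('pics/scene1.png')
print(robot.get_obs()['time'])
E
```

```text
0.1
```

View pics/top1.png

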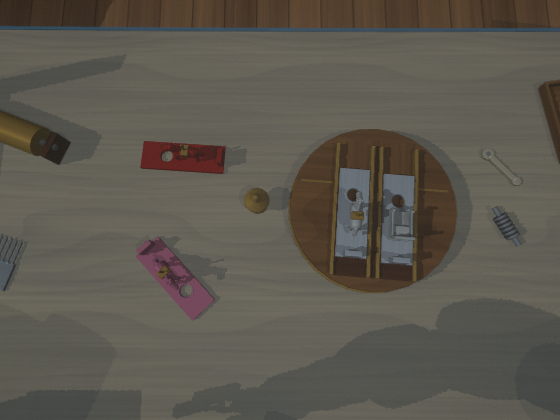

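View pics/scene1.png

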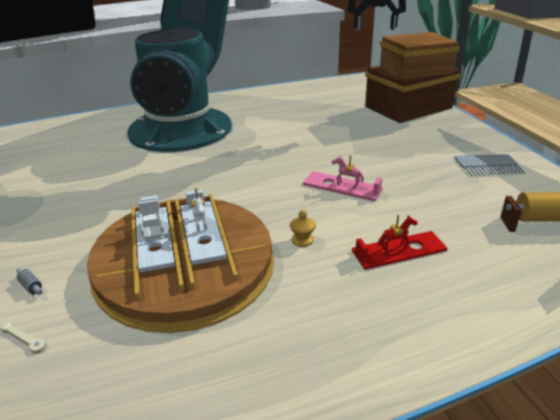

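The top view shows the horse in the left-hand track: hole at about (353,195), tab at (355,253). The chariot is on the right, hole at (398,201). The brass pin lines are at (316,181) and (433,190), and forward is up in the image.

Run:
```python
from h import *
p,W=cloud('top1')
np.set_printoptions(precision=1,suppress=True)
for n,(u,v) in dict(hole=(353,195),holeC=(398,201),foot=(345,220),footfront=(353,172),tab=(355,253),tabC=(400,261),lineL1=(304,180),lineL2=(328,182),lineR1=(424,189),lineR2=(445,191),railL_f=(338,146),railL_r=(332,272),railM_f=(374,149),railM_r=(369,275),stepL=(352,268),railR_f=(417,153),railR_r=(414,278),deck=(310,230),track=(356,158)).items(): print(n,(u,v),W[v,u])
b=p[130:290,280:470]
cv2.imwrite('pics/topc.png',cv2.resize(b[:,:,::-1],None,fx=3.7,fy=3.7,interpolation=cv2.INTER_CUBIC)[:600])
# heights map along tab
print(W[240:270,355])
```

```text
hole (353, 195) [589.4 -60.8  40.3]
holeC (398, 201) [ 578.6 -142.6   40.1]
foot (345, 220) [540.2 -41.8  58.8]
footfront (353, 172) [628.8 -59.2  55.2]
tab (355, 253) [480.5 -52.4  85.5]
tabC (400, 261) [ 467.8 -127.7   82.4]
lineL1 (304, 180) [616.7  28.9  42.4]
lineL2 (328, 182) [613.8 -15.6  39.4]
lineR1 (424, 189) [ 601.3 -191.2   40.3]
lineR2 (445, 191) [ 597.8 -229.6   39.7]
railL_f (338, 146) [678.9 -33.5  52.3]
railL_r (332, 272) [449.7 -17.8  53.4]
railM_f (374, 149) [672.5 -98.8  55.3]
railM_r (369, 275) [444.9 -81.3  55. ]
stepL (352, 268) [456.8 -53.3  50.1]
railR_f (417, 153) [ 665.3 -177.1   54.9]
railR_r (414, 278) [ 440.3 -159.1   53.6]
deck (310, 230) [524.5  18.5  39.8]
track (356, 158) [660.1 -68.6  39.7]
[[505.3 -58.9  55.8]
 [503.5 -58.8  56.1]
 [501.5 -58.2  58.6]
 [500.  -58.7  56. ]
 [498.2 -58.5  56.7]
 [496.5 -58.7  55.3]
 [494.5 -58.1  58.1]
 [493.  -58.5  56.1]
 [491.2 -58.4  55.9]
 [489.5 -58.3  56.2]
 [487.8 -58.3  55.9]
 [483.9 -52.6  84.9]
 [482.4 -53.1  82.4]
 [480.5 -52.4  85.5]
 [478.9 -52.5  84.5]
 [477.3 -52.8  83.1]
 [475.6 -52.6  83.5]
 [475.1 -56.4  64.2]
 [474.3 -59.3  48.7]
 [472.7 -59.7  46.3]
 [470.9 -59.6  46.7]
 [469.2 -59.5  46.6]
 [467.3 -59.   48.9]
 [465.7 -59.6  45.9]
 [463.9 -59.1  48.2]
 [462.1 -59.1  47.9]
 [460.4 -58.8  48.9]
 [458.7 -59.   48. ]
 [456.9 -58.9  48. ]
 [455.2 -59.1  46.9]]
```

View pics/topc.png

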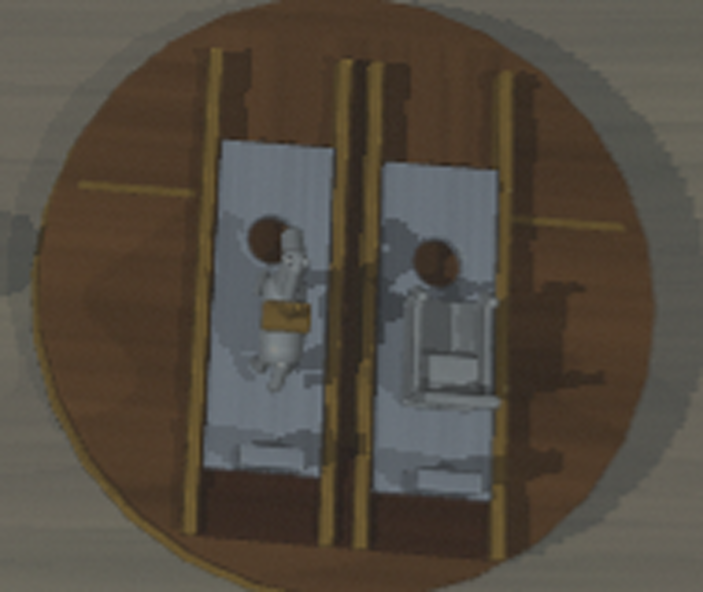

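The horse (hole at crop (268,240)) sits about 24 mm behind its pin line, in the track on the robot's left. I'll refine these numbers and work out the approach.

Run:
```python
from h import *
from scipy.spatial.transform import Rotation as R
np.set_printoptions(precision=1,suppress=True)
p,W=cloud('top1')
a=np.arctan2(-15.7,229.2); a2=np.arctan2(-18,225); print(a,a2); a=-.0715
f=np.array([np.cos(a),np.sin(a)]);l=np.array([-f[1],f[0]])
q=W.reshape(-1,3); c=p.reshape(-1,3).astype(int)
s=q[:,:2]@f;t=q[:,:2]@l
L=np.array([[615.3,6.6],[599.5,-210.4]]); print('lines',L@f,L@l)
for nm,y0 in (('horse',-60),('chariot',-138)):
    T0=np.array([590,y0])@l
    for m,lab in (((abs(q[:,2]-56.5)<4)&(c[:,2]>c[:,0]*.95),'foot'),((q[:,2]>78)&(s<505),'tab')):
        k=m&(abs(t-T0)<34)&(s>450)&(s<680)
        if lab=='foot':
            k&=True
        print(nm,lab,k.sum(),np.percentile(s[k],[.5,99.5]),np.percentile(t[k],[1,50,99]))
hole=(q[:,2]<50)&(abs(s-590)<25)
for y0 in(-60,-141):
    k=hole&(abs(t-np.array([590,y0])@l)<20); print('hole',k.sum(),s[k].min(),s[k].max(),s[k].mean(),t[k].mean())
o=robot.get_obs(); print(o['ee_pos'],R.from_quat(o['eef_rot']).as_matrix(),o['time'])
for S in(430,452,):
  print(S,S*f+(np.array([480,-53])@l)*l)
```

```text
-0.0683922923950911 -0.07982998571223732
lines [613.3 613. ] [  50.5 -167. ]
horse foot 2035 [478.4 637.2] [-42.8 -10.5  11. ]
horse tab 114 [478.1 487.8] [-30.2 -15.1  -0.5]
chariot foot 1811 [473.5 632.2] [-124.   -91.   -68.7]
chariot tab 111 [473.1 483. ] [-108.4  -94.3  -80.4]
hole 96 582.307466121654 603.7611025263907 593.2035583218535 -15.97268832748964
hole 119 577.5419161315396 598.8258746603385 587.8792722195111 -99.70515594721554
[122.1 510.4 230.9] [[-1.   0.2 -0. ]
 [ 0.2  1.  -0. ]
 [ 0.  -0.  -1. ]] 0.1
430 [427.6 -49.2]
452 [449.5 -50.8]
```

```bash
R='x'; python3 -m inch '[{"grip":0,"linear":[0.016,-0.028,0],"roll":0.012},{"grip":0,"linear":[0.016,-0.028,0],"roll":0.012},{"grip":0,"linear":[0.016,-0.028,0],"roll":0.012},{"grip":0,"linear":[0.016,-0.028,0],"roll":0.012},{"grip":0,"linear":[0.016,-0.028,0],"roll":0.012},{"grip":0,"linear":[0.016,-0.028,0],"roll":0.012},{"grip":0,"linear":[0.016,-0.028,0],"roll":0.012},{"grip":0,"linear":[0.016,-0.028,0],"roll":0.012},{"grip":0,"linear":[0.016,-0.028,0],"roll":0.012},{"grip":0,"linear":[0.016,-0.028,0],"roll":0.012}]' 20
python3 -m inch '[{"grip":0,"linear":[0.016,-0.028,0],"roll":0},{"grip":0,"linear":[0.016,-0.028,0],"roll":0},{"grip":0,"linear":[0.016,-0.028,0],"roll":0},{"grip":0,"linear":[0.016,-0.028,0],"roll":0},{"grip":0,"linear":[0.016,-0.028,0],"roll":0},{"grip":0,"linear":[0.016,-0.028,0],"roll":0},{"grip":0,"linear":[0.016,-0.028,0],"roll":0},{"grip":0,"linear":[0.016,-0.028,0],"roll":0},{"grip":0,"linear":[0.016,-0.028,0],"roll":0},{"grip":0,"linear":[0,0,0],"roll":0}]'
python3 -c "
from h import *
print(robot.get_obs()['eef_rot'])"
```

```text
time: 0.93
ee_pos: [282.3, 229.1, 231.2]
eef_rot: [0.057, 0.998, -0.0, -0.0]
wrist_force: [0.3, 0.6, 0.2]
finger_gap: -0.4
grip_force: 0.0
time: 1.77
ee_pos: [428.4, -25.2, 230.8]
eef_rot: [0.059, 0.998, -0.0, 0.0]
wrist_force: [-0.0, 0.7, -0.9]
finger_gap: 0.1
grip_force: 0.0
[ 5.89986972e-02  9.98257957e-01 -4.27210640e-04  1.49689578e-04]
```

```bash
python3 -m inch '[{"grip":0,"linear":[0.0094,-0.0217,0],"roll":0.047},{"grip":0,"linear":[0,0,-0.03],"roll":0},{"grip":0,"linear":[0,0,-0.03],"roll":0},{"grip":0,"linear":[0,0,-0.03],"roll":0},{"grip":0,"linear":[0,0,-0.03],"roll":0},{"grip":0,"linear":[0,0,-0.03],"roll":0},{"grip":0,"linear":[0,0,-0.017],"roll":0},{"grip":0,"linear":[0,0,0],"roll":0},{"grip":0,"linear":[0,0,0],"roll":0}]'
python3 - <<'E'
from h import *
grab('top','top2'); p,W=grab('wrist','wr2')
a=cv2.imread('pics/top2.png')[130:290,280:470]; b=cv2.imread('pics/wr2.png')
a=cv2.resize(a,(400,336)); b=cv2.resize(b,(400,300)); b=cv2.copyMakeBorder(b,0,36,0,0,0)
cv2.imwrite('pics/c2.png',np.hstack([a,b]))
E
```

```text
time: 2.52
ee_pos: [435.0, -42.8, 64.2]
eef_rot: [0.034, 0.999, 0.0, -0.001]
wrist_force: [0.4, -0.6, 1.1]
finger_gap: 0.1
grip_force: 0.0
```

View pics/c2.png

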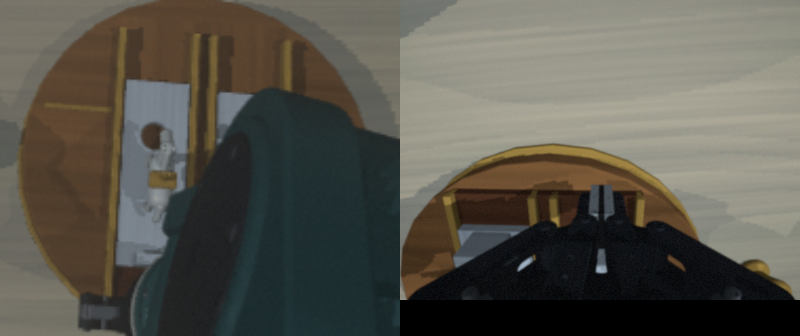

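The fingers are centred in the horse's track (wrist view, fingers at (600,200)), and the tab is ahead and undisturbed at (150,257). I'll approach now.

```bash
python3 -m inch '[{"grip":0,"linear":[0.005,-0.0034,0],"roll":0},{"grip":0,"linear":[0.005,-0.0004,0],"roll":0},{"grip":0,"linear":[0.005,-0.0004,0],"roll":0},{"grip":0,"linear":[0.005,-0.0004,0],"roll":0},{"grip":0,"linear":[0.002,-0.0001,0],"roll":0},{"grip":0,"linear":[0.002,-0.0001,0],"roll":0},{"grip":0,"linear":[0.001,-0.0001,0],"roll":0},{"grip":0,"linear":[0,0,0],"roll":0}]'
python3 -m inch '[{"grip":0,"linear":[0.001,-0.0001,0],"roll":0},{"grip":0,"linear":[0.001,-0.0001,0],"roll":0},{"grip":0,"linear":[0.001,-0.0001,0],"roll":0},{"grip":0,"linear":[0,0,0],"roll":0}]'
```

```text
time: 3.28
ee_pos: [460.6, -48.0, 64.2]
eef_rot: [0.034, 0.999, -0.0, -0.0]
wrist_force: [0.5, 0.2, -0.5]
finger_gap: -0.2
grip_force: 0.0
time: 3.62
ee_pos: [463.7, -48.4, 64.3]
eef_rot: [0.034, 0.999, -0.0, 0.0]
wrist_force: [-0.3, 0.8, 0.5]
finger_gap: 0.0
grip_force: 0.0
```

```bash
python3 -m inch '[{"grip":0,"linear":[0.001,-0.0001,0],"roll":0},{"grip":0,"linear":[0.001,-0.0001,0],"roll":0},{"grip":0,"linear":[0.001,-0.0001,0],"roll":0}]'
python3 -m inch '[{"grip":0,"linear":[0.001,-0.0001,0],"roll":0},{"grip":0,"linear":[0.001,-0.0001,0],"roll":0},{"grip":0,"linear":[0.001,0,0],"roll":0}]'
python3 -m inch '[{"grip":0,"linear":[0.001,-0.0001,0],"roll":0},{"grip":0,"linear":[0.001,-0.0001,0],"roll":0},{"grip":0,"linear":[0.001,0,0],"roll":0},{"grip":0,"linear":[0,0,0],"roll":0}]'
python3 - <<'E'
from h import *
np.set_printoptions(precision=1,suppress=True)
p,W=grab('top','top3')
a=-.0715
f=np.array([np.cos(a),np.sin(a)]);l=np.array([-f[1],f[0]])
q=W.reshape(-1,3); c=p.reshape(-1,3).astype(int); s=q[:,:2]@f;t=q[:,:2]@l
k=(abs(q[:,2]-54)<7)&(c[:,2]>c[:,0]*.95)&(abs(t+15.5)<20)&(s>600)&(s<690); print(np.percentile(s[k],[.5,99.5]),np.median(q[k,2]))
E
```

```text
time: 3.87
ee_pos: [466.3, -48.6, 64.3]
eef_rot: [0.034, 0.999, -0.0, -0.0]
wrist_force: [-2.2, 0.2, 2.5]
finger_gap: 0.2
grip_force: 1.0
time: 4.12
ee_pos: [469.6, -48.8, 64.2]
eef_rot: [0.034, 0.999, 0.0, -0.0]
wrist_force: [-1.9, 0.1, -0.3]
finger_gap: 0.4
grip_force: 0.7
time: 4.45
ee_pos: [472.9, -49.0, 64.3]
eef_rot: [0.034, 0.999, 0.0, 0.0]
wrist_force: [0.2, 0.5, -0.1]
finger_gap: 0.2
grip_force: 0.0
[600.7 645.7] 56.10263718758824
```

```bash
cat > m.py <<'E'
from h import *
import sys
np.set_printoptions(precision=1,suppress=True)
p,W=grab('top',sys.argv[1])
a=-.0715
f=np.array([np.cos(a),np.sin(a)]);l=np.array([-f[1],f[0]])
q=W.reshape(-1,3); c=p.reshape(-1,3).astype(int); s=q[:,:2]@f;t=q[:,:2]@l
k=(abs(q[:,2]-52)<9)&(c[:,2]>c[:,0]*.95)&(abs(t+15.5)<20)&(s>600)&(s<690); print(np.percentile(s[k],[.5,99.5]))
for lo in (610,620,630,640,650): 
    j=k&(s>lo)&(s<lo+10); print(lo,np.median(q[j,2]) if j.any() else None)
E
python3 -m inch '[{"grip":0,"linear":[0.001,-0.0001,0],"roll":0},{"grip":0,"linear":[0.001,-0.0001,0],"roll":0},{"grip":0,"linear":[0.001,0,0],"roll":0},{"grip":0,"linear":[0.001,-0.0001,0],"roll":0},{"grip":0,"linear":[0.001,-0.0001,0],"roll":0},{"grip":0,"linear":[0.001,0,0],"roll":0},{"grip":0,"linear":[0.001,-0.0001,0],"roll":0},{"grip":0,"linear":[0.001,0,0],"roll":0},{"grip":0,"linear":[0,0,0],"roll":0}]'
python3 m.py top4
```

```text
time: 5.25
ee_pos: [480.9, -49.6, 64.2]
eef_rot: [0.034, 0.999, -0.0, 0.0]
wrist_force: [-0.1, 0.3, 0.6]
finger_gap: 0.1
grip_force: 0.0
[601.  655.5]
610 49.05951872975125
620 49.7264587301272
630 49.948121966485566
640 50.063108774652264
650 50.02806977944566
```

```bash
python3 -m inch '[{"grip":0,"linear":[0.001,-0.0001,0],"roll":0},{"grip":0,"linear":[0.001,-0.0001,0],"roll":0},{"grip":0,"linear":[0.001,0,0],"roll":0},{"grip":0,"linear":[0,0,0],"roll":0}]'
python3 m.py top5
```

```text
time: 5.63
ee_pos: [483.7, -49.7, 64.3]
eef_rot: [0.034, 0.999, 0.0, -0.0]
wrist_force: [-0.2, 0.2, -0.9]
finger_gap: -0.1
grip_force: 0.0
[600.4 656.4]
610 48.01348309088656
620 48.16986454338657
630 48.199934701020425
640 48.17870895635422
650 48.362091293459244
```

The foot top is flat at 48 mm, so it is home. Next I back off and raise clear.

```bash
python3 -m inch '[{"grip":0,"linear":[-0.005,0.0004,0],"roll":0},{"grip":0,"linear":[-0.015,0.001,0],"roll":0},{"grip":0,"linear":[-0.02,0.0014,0],"roll":0},{"grip":0,"linear":[0,0,0.03],"roll":0},{"grip":0,"linear":[0,0,0.03],"roll":0},{"grip":0,"linear":[0,0,0.03],"roll":0},{"grip":0,"linear":[0,0,0.03],"roll":0},{"grip":0,"linear":[0,0.03,0.02],"roll":0},{"grip":0,"linear":[0,0.04,0],"roll":0},{"grip":0,"linear":[0,0.04,0],"roll":0}]'
python3 -m inch '[{"grip":0,"linear":[0,0.04,0],"roll":0},{"grip":0,"linear":[0,0.04,0],"roll":0},{"grip":0,"linear":[0,0.04,0],"roll":0},{"grip":0,"linear":[0,0.04,0],"roll":0},{"grip":0,"linear":[0,0.04,0],"roll":0},{"grip":0,"linear":[0,0.04,0],"roll":0},{"grip":0,"linear":[0,0,0],"roll":0}]'
cat >> m.py <<'E'
for n,t0 in(('horse',-15.5),('chariot',-96)):
    k=(abs(q[:,2]-52)<9)&(c[:,2]>c[:,0]*.95)&(abs(t-t0)<20)&(s>460)&(s<690); print(n,np.percentile(s[k],[.5,99.5]))
    for lo in range(485,655,20):
        j=k&(s>lo)&(s<lo+20)&(abs(t-t0)<24); print(lo,np.median(q[j,2]) if j.any() else None)
cv2.imwrite('pics/fin.png',cv2.resize(p[130:290,280:470][:,:,::-1],None,fx=3.5,fy=3.5,interpolation=2))
E
python3 m.py top6
```

```text
time: 6.52
ee_pos: [443.8, 63.8, 205.6]
eef_rot: [0.035, 0.999, -0.0, 0.001]
wrist_force: [1.4, -0.6, -0.2]
finger_gap: 0.5
grip_force: 0.0
time: 7.1
ee_pos: [442.8, 308.4, 203.8]
eef_rot: [0.032, 0.999, 0.001, -0.0]
wrist_force: [-0.4, -0.4, -0.7]
finger_gap: -0.1
grip_force: 0.0
[600.4 656.3]
610 48.40872927703379
620 48.44584141539158
630 48.05922394625934
640 48.288164305643086
650 47.966368376877696
horse [496.9 656.1]
485 49.1853064952132
505 48.21421414064834
525 48.21159303107934
545 48.22018365101009
565 48.41939668489847
585 48.172818475342055
605 48.34572499143157
625 48.3274360912633
645 48.11338155513744
chariot [473.2 632.3]
485 56.34157673507488
505 56.312911748545766
525 56.485314433115214
545 56.26784437316885
565 56.40478032269259
585 55.92818304790071
605 56.30431629758339
625 56.50748417158749
645 None
```

View pics/fin.png

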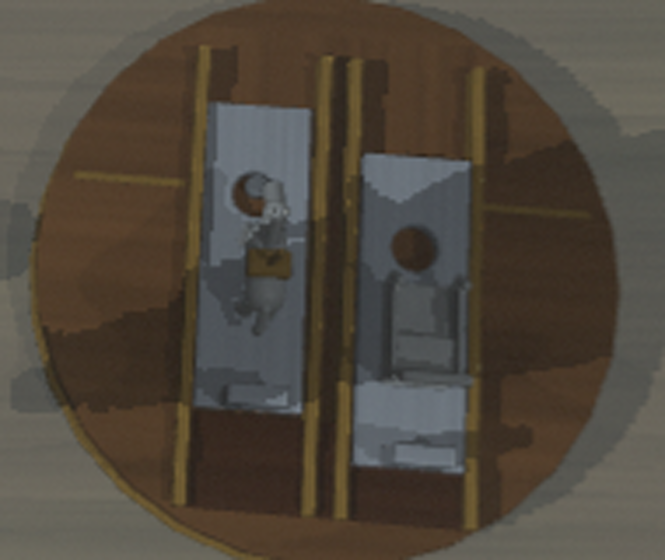

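The pin shows inside the horse's foot hole at about (258,187). The foot is flat on the floor, the chariot hasn't moved (hole at (413,247)), and the arm is clear.

```bash
python3 -c "
from station import robot
print(robot.sign_off())"
```

```text
the job is handed in; nothing more can be done
None
```

I pushed the horse home: in the last camera check its foot lay flat over the left pin (hole about 5 mm short of centre), the chariot had not moved, the arm was clear, and I handed the job in at about 7 s; no verdict came back.

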